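Hang the copper plate in the etching tank

TASK

Hang the carrier with the copper plate inside the empty blue etching tank: hook its bent lip over any one of the tank's four walls, so that the bridge rests on the rim, the lip is outside, and the carrier hangs upright inside, clear of the tank's floor. Let go of it. Leave the carrier with the grey zinc plate standing where it is.

Things in the scene. Friction and masses are not known exactly. Their poses are not given: they have to be found in the camera images.
- copper_carrier_mid (a point): White plastic carrier, 135 mm tall, foot 50 (x) x 90 (y), free-standing, 0.25 kg, holding a copper plate that leans in it. Point: above the foot's centre, half-way up (67.5 above the underside). z up, y along its width; plate faces +x, bent lip at the back (-x). Grip: black upright tab on top, 12 thick (x), 40 wide (y), centred at x = -20, from 90 to 135 mm above the underside; pinch it across x from above.
- copper_carrier_slot (a point): Copper carrier's hook slot: middle of the underside of the bridge, 38 mm behind (-x) and 17.5 above the half-way point, so 85 above the carrier's underside; same axes. Downward-open slot between back sheet (13 mm to +x) and bent lip (13 mm to -x): 26 wide here, 30 at its mouth 26 mm below. Lip and bridge 60 wide (y); bridge 5 thick. In use this point lies on the rim.
- zinc_carrier_mid (a point): The same carrier but with a slate-grey zinc plate; the point is half-way up, as on the copper one. A bystander: leave it standing.
- tank: Blue plastic open-topped square tank, empty, fixed to the table: outside 170 x 170 mm, 125 high, walls and floor 8 thick. Origin at the centre of its underside, on the table; z up, x and y square to the walls. All four walls are alike; the middle of each wall's thickness is 81 mm from the origin.
Things that resemble listed ones, but are neither listed nor needed, are in the scene too. Leave any brown or yellow look-alike of the part that bears copper_carrier_mid alone. Several things look just like the tank: the one meant starts farthest from the robot's base.

How it is judged:
By the outcome, as a careful person would: the job done as asked, in the order asked, and still so for the second after the job is handed in, with the robot touching nothing.
It also fails if it takes over 42 s, if anything falls off the work surface, if the arm or the gripper's body presses on something with over 40 N, if the wrist force passes 120 N, or if a joint passes its speed limit or range.

ROBOT

A 7-joint arm with a two-finger parallel gripper is mounted at the origin on the work surface. World frame = base frame: x ahead of the robot, y to its left, z up, the work surface at z = 0. Lengths are in mm, angles in rad, forces in N, time in s.
With the tool pointing down it reaches from about 400 to 850 mm from the base axis. Payload 6.9 kg.
Tool frame: the origin (TCP) lies at the very end of the fingers, on their centre line; the grasp point (between the pads) lies 19 mm behind it; z points along the fingers, y is the line along which they close (so a half turn about z gives the same grasp; the last joint's range is limited). The gripper opens to 85 mm and grips with 20 to 120 N. Pads are 22 mm wide; open, the fingers measure 114 mm over their backs; the gripper's body (76 mm by 85 mm) begins 54 mm behind the grasp point. The pads swing forward as they close: fully open they stand 13 mm farther back than shut.
Start: joints at [-1.24, 0.507, -0.238, 1.5, 0.126, 1.149, -0.155], TCP at [139.949, 609.119, 231.275] pointing down, gripper open.
Joint ranges: [-3.08, 3.08], [-0.24, 2.05], [-1.43, 1.35], [0, 2.5], [-1.52, 4.66], [0.17, 1.96], [-2.89, 2.89]. Speed limits (rad/s): [2.39, 2.39, 3.14, 3.14, 3.14, 3.14, 3.14].

INTERFACE

Orientations are given as a unit quaternion [x, y, z, w].
In Python, from workcell import manip gives the robot as it stands. The module is installed in compiled form; this text tells all that it offers.
- The arm moves only by the tool move_arm, never from a script. Its argument "series" is a list of rows, each a list of 3 entries, a list of its own where there are three numbers: the shift along the tool's x, y, z as a fraction of full scale, then the turn about the tool's z as a fraction of full scale, then the gripper command: -1 is shut, 1 is fully open, values between are in proportion. In form: [[[dx, dy, dz], yaw, hand], ...]. A call has 1 to 8 rows; each row is the pose to reach, as a shift and turn from the pose commanded when the call began, along the tool's axes at that moment, turning the shorter way round; what a row does not reach only later rows make up. Full scale, the value 1, is 0.5 m for a shift and 360 degrees for a turn. A row lasts 1/8 s, in which the tool goes at most 62.5 mm and 10.7 degrees, less where a joint would pass 70% of its speed; a pose out of reach is approached as far as the arm can. A call with a number of a shift or a turn outside -1 to 1 is refused whole. A call with a gripper value outside its range is refused whole. The fingers move at their own pace and stop on an object; "grip_force" is the grip in N (left out, the last holds). Time passes only in rows, so rows that repeat a pose let the fingers close. It gives the time, the measured TCP pose, the force, the opening and the grip force at its end, in the units of the state.
- manip.observe(): the state, without advancing time (a new reading comes with each control period).
- manip.camera(name): name is "scene" or "side" or "wrist"; returns a dict with "img" (400x640x3 uint8, red, green, blue), "range_z" (400x640 float32, mm along the optical axis (not along the pixel's ray), 0 where there is no reading), "mtx" (3x3 intrinsics, pixels), "cam_to_world" (4x4, takes a point from camera to world coordinates); the wrist camera has in their place "tool_from_camera" (4x4, takes a point from camera to tool coordinates, whose origin is the TCP and whose axes are the flange's). Camera axes: x right, y down, z forward; pixel columns grow to the right and rows downward; lengths in mm; the calibration is good to about 2 mm. A picture is of the moment at which its call begins: read the wrist's pose just before it.
- manip.sign_off(): hands the job in; it is judged then, once.
The state is a dict: "time": time; "joint_pos": joint angles; "joint_velocities": joint speeds; "joint_efforts": joint torques, N m; "ee_pos": TCP position; "tool_rot": TCP orientation; "contact_force": force on the tool from outside, world axes, zero at the start; "moment": the same for the moment, N m; "gripper_width": finger opening in mm; "grip_force": force on a finger pad.
Only numpy, scipy, OpenCV 4.12 (cv2) and the standard library are available. Lean on these libraries where they do the work, as an engineer would, in place of code of your own. Each camera call takes 0.05 s, during which the arm holds its last target. There are 200 camera calls.

## Working session

There is one attempt and no reset: what is moved stays moved. The work goes in short steps, Python scripts to look and compute and a tool call to move; the robot and the scene stay as the last step left them, time stands still between calls to the robot, and variables do not carry over. Pictures are saved under pics/ and viewed, at most 10 in all, crops included, and the job is handed in when it is done.

Besides the shell and the picture viewer there is one more tool, called by a JSON object that holds its "method" and its "body". move_arm: Moves the arm, as the interface text tells. Shift numbers are shares of 0.5 m and turn numbers shares of 360 degrees, none past 1 either way. Its arguments: {"type":"object","properties":{"series":{"type":"array","items":{"type":"array"}},"grip_force":{"type":"number"}},"required":["series"]}

```bash
mkdir -p pics
cat > h.py <<'E'
import numpy as np, cv2
from workcell import manip
from scipy.spatial.transform import Rotation as R
def snap(n,tag):
    s=manip.observe(); c=manip.camera(n)
    if 'cam_to_world' in c: T=c['cam_to_world']
    else:
        W=np.eye(4);W[:3,:3]=R.from_quat(s['tool_rot']).as_matrix();W[:3,3]=s['ee_pos'];T=W@c['tool_from_camera']
    cv2.imwrite(f'pics/{tag}.png',c['img'][:,:,::-1])
    np.savez(f'{tag}.npz',img=c['img'],z=c['range_z'],K=c['mtx'],T=T)
def cloud(tag):
    d=np.load(f'{tag}.npz');z=d['z'];K=d['K'];T=d['T'];v,u=np.mgrid[:z.shape[0],:z.shape[1]]
    p=np.stack([(u-K[0,2])/K[0,0]*z,(v-K[1,2])/K[1,1]*z,z],-1)
    P=p@T[:3,:3].T+T[:3,3];P[z<=0]=np.nan
    return d['img'],P
E
python3 - <<'E'
from h import *
for n in('scene','side','wrist'):snap(n,n+'0')
a=[cv2.imread(f'pics/{n}0.png') for n in('scene','side')]
s=manip.observe();print({k:np.round(v,3) for k,v in s.items()})
for n in('scene','side'):print(n,np.load(n+'0.npz')['T'].round(2))
E
```

```text
{'time': np.float64(0.15), 'joint_pos': array([-1.24 ,  0.508, -0.238,  1.501,  0.126,  1.149, -0.155]), 'joint_velocities': array([ 0.   , -0.003, -0.   , -0.003,  0.   ,  0.002,  0.003]), 'joint_efforts': array([-3.0000e-03, -6.2101e+01, -2.1890e+00, -2.4984e+01,  1.3000e-02,
        9.0000e-03,  0.0000e+00]), 'ee_pos': array([139.892, 608.754, 230.636]), 'tool_rot': array([ 0.113,  0.994, -0.001, -0.   ]), 'contact_force': array([-0.543,  0.133, -0.476]), 'moment': array([-0.009,  0.019, -0.014]), 'grip_force': np.float64(0.0), 'gripper_width': np.float64(85.459)}
scene [[-8.10000e-01  3.90000e-01 -4.40000e-01  1.00304e+03]
 [ 5.90000e-01  5.20000e-01 -6.20000e-01  7.72460e+02]
 [-1.00000e-02 -7.60000e-01 -6.60000e-01  9.39720e+02]
 [ 0.00000e+00  0.00000e+00  0.00000e+00  1.00000e+00]]
side [[ 8.4000e-01 -4.0000e-01  3.7000e-01  1.0362e+02]
 [-5.4000e-01 -6.3000e-01  5.6000e-01 -5.3032e+02]
 [ 1.0000e-02 -6.7000e-01 -7.4000e-01  7.6299e+02]
 [ 0.0000e+00  0.0000e+00  0.0000e+00  1.0000e+00]]
```

View pics/scene0.png

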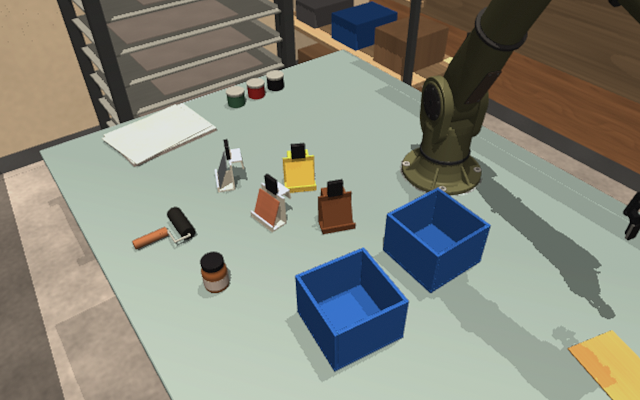

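View pics/side0.png

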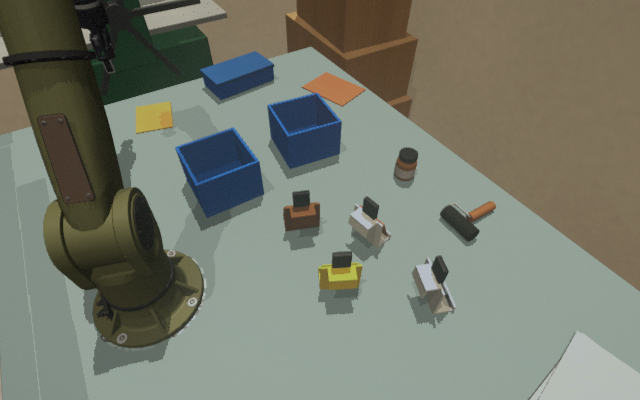

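The scene view shows the look-alikes: white carrier with copper plate at (270,203), white with grey plate at (228,165), yellow at (299,167) and brown at (336,205). The tanks are at (351,305) and (436,238). In the side view the copper carrier is at (368,222), and the far tank looks to be the one at (305,130). I choose the white carrier with the copper plate, and will measure both tanks' distances.

Run:
```python
from h import *
for n,rois in(('scene0',dict(tabCu=(262,172,282,196),cu=(245,172,292,232))),('side0',dict(tabCu=(358,194,382,222),cu=(345,195,392,248)))):
    img,P=cloud(n);hsv=cv2.cvtColor(img,cv2.COLOR_RGB2HSV);z=P[...,2]
    blue=(hsv[...,0]>100)&(hsv[...,0]<130)&(hsv[...,1]>120)&(z>118)&(z<132)&(P[...,0]>0)&(P[...,0]<1100)&(abs(P[...,1])<900)
    k,l,st,_=cv2.connectedComponentsWithStats(blue.astype(np.uint8))
    for i in range(1,k):
        if st[i,4]>80:
            q=P[l==i]; r=cv2.minAreaRect(q[:,:2].astype(np.float32));print(n,'tank',np.round(r[0],1),np.round(r[1],1),round(r[2],1),'z',np.median(q[:,2]).round(1),'dist',np.hypot(*r[0]).round(),st[i])
    x0,y0,x1,y1=rois['tabCu'];m=np.zeros(z.shape,bool);m[y0:y1,x0:x1]=1
    dark=m&(hsv[...,2]<70)&(z>80)&(z<145);q=P[dark]
    r=cv2.minAreaRect(q[:,:2].astype(np.float32));print('tab',len(q),q.mean(0).round(1),np.round(r[0],1),np.round(r[1],1),round(r[2],1),'zr',np.percentile(q[:,2],[2,98]).round(1))
    t=q[q[:,2]>129];print(' top',len(t),t.mean(0).round(1) if len(t) else 0, cv2.minAreaRect(t[:,:2].astype(np.float32)) if len(t)>3 else 0)
    x0,y0,x1,y1=rois['cu'];m[:]=0;m[y0:y1,x0:x1]=1
    c=m&(hsv[...,0]<15)&(hsv[...,1]>110)&(hsv[...,2]>80)&(z>8)
    print(' copper',c.sum(),P[c].mean(0).round(1) if c.any() else 0)
    w=m&(z>5)&(z<150)&(hsv[...,1]<80)&(hsv[...,2]>120);q=P[w];r=cv2.minAreaRect(q[:,:2].astype(np.float32));print(' white',len(q),q.mean(0).round(1),r)
    if n[1]=='c': a=cv2.resize(img[150:240,215:350,::-1],None,fx=4,fy=4,interpolation=2)
    else: b=cv2.resize(img[185:320,280:460,::-1],None,fx=4*90/135,fy=4*90/135,interpolation=2)
h=min(a.shape[0],b.shape[0]);im=np.hstack([a[:h],b[:h]]);im=cv2.resize(im,(800,int(800*h/im.shape[1])));cv2.imwrite('pics/crop0.png',im)
```

```text
scene0 tank [275.8 230.2] [173.  173.2] 89.0 z 124.7 dist 359.0 [ 387  188  103   71 1047]
scene0 tank [567.8 268.1] [171.8 170.2] 82.2 z 125.1 dist 628.0 [ 295  248  113   91 1358]
tab 181 [ 514.3 -124.7  116.5] [ 513.8 -127.5] [12.  42.4] 14.0 zr [ 87.7 137.2]
 top 51 [ 513.8 -126.4  134.5] ((513.4063720703125, -126.58824157714844), (10.64058780670166, 39.07923126220703), 12.450287818908691)
 copper 549 [ 533.3 -124.3   49.3]
 white 507 [ 512.3 -117.4   49.5] ((495.498291015625, -187.50448608398438), (251.06857299804688, 125.6220703125), 60.44733810424805)
side0 tank [565.7 266.6] [171.  170.6] 81.9 z 124.4 dist 625.0 [268  94  73  44 513]
side0 tank [274.8 230.3] [173.1 169.3] 88.8 z 124.4 dist 359.0 [176 128  83  60 738]
tab 196 [ 507.5 -133.   116. ] [ 508.2 -130.6] [11.6 37.8] 16.7 zr [ 93.3 135.9]
 top 46 [ 508.2 -133.1  133.2] ((508.2122497558594, -130.54440307617188), (11.454654693603516, 37.04805374145508), 16.316802978515625)
 copper 4 [ 521.  -136.5   82.7]
 white 457 [ 497.3 -134.9   78. ] ((507.9080810546875, -140.28982543945312), (71.95181274414062, 103.95087432861328), 36.62600326538086)
```

View pics/crop0.png

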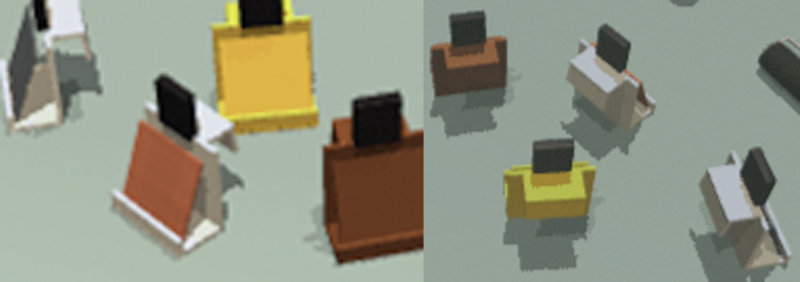

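The crop confirms the choice: white carrier, copper plate, facing the scene camera, with the lip at the back. Tab is at about (511,-129) with +x at about 14°. The far tank (626 mm from the base) is centred at (567,267) with yaw about -8°. I go there now.

```bash
cat >> h.py <<'E'
def go(x,y,z,a):
    "fractions to TCP x,y,z with tool y at world angle a deg (mod 180), tool down"
    s=manip.observe();M=R.from_quat(s['tool_rot']).as_matrix();d=M.T@(np.array([x,y,z])-s['ee_pos'])
    cur=np.degrees(np.arctan2(M[1,1],M[0,1]));t=(cur-a+90)%180-90
    print('t',s['time'],'ee',s['ee_pos'].round(1),'ang',round(cur,2),'shift',(d/500).round(4),'yaw',round(t/360,4))
E
python3 - <<'E'
from h import *
go(430,250,255,14)
img,P=cloud('scene0');hsv=cv2.cvtColor(img,cv2.COLOR_RGB2HSV);z=P[...,2]
m=(hsv[...,2]<70)&(z>125)&(z<142)&(P[...,0]>350)
k,l,st,_=cv2.connectedComponentsWithStats(m.astype(np.uint8))
for i in range(1,k):
    if st[i,4]>15:print(st[i],P[l==i].mean(0).round())
E
```

```text
t 0.15 ee [139.9 608.8 230.6] ang 77.06 shift [-0.7261 -0.5695 -0.0479] yaw 0.1752
[61  9 14  7 46] [  602. -1628.   134.]
[97 49 18  8 74] [  603. -1129.   133.]
[224 140   5  10  33] [ 533. -328.  134.]
[291 144  14   6  67] [ 376. -206.  132.]
[265 174  12  11  64] [ 514. -125.  133.]
[328 180  15   7  75] [391. -14. 132.]
```

{"method": "move_arm", "body": {"series": [[[-0.726,-0.57,-0.05],0.175,1],[[-0.726,-0.57,-0.05],0.175,1],[[-0.726,-0.57,-0.05],0.175,1],[[-0.726,-0.57,-0.05],0.175,1],[[-0.726,-0.57,-0.05],0.175,1],[[-0.726,-0.57,-0.05],0.175,1],[[-0.726,-0.57,-0.05],0.175,1],[[-0.726,-0.57,-0.05],0.175,1]]}}

```text
time: 1.15
ee_pos: [432.1, 246.3, 256.5]
tool_rot: [0.617, 0.787, -0.0, 0.001]
contact_force: [0.7, 2.3, 0.2]
gripper_width: 85.6
grip_force: 0.0
```

```bash
python3 -c "
from h import *
go(500,-129,255,14)"
```

```text
t 1.15 ee [432.1 246.3 256.5] ang 13.76 shift [-0.7613 -0.0465  0.0041] yaw -0.0007
```

{"method": "move_arm", "body": {"series": [[[-0.76,-0.046,0],0,1],[[-0.76,-0.046,0],0,1],[[-0.76,-0.046,0],0,1],[[-0.76,-0.046,0],0,1],[[-0.76,-0.046,0],0,1],[[-0.76,-0.046,0],0,1],[[-0.76,-0.046,0],0,1],[[-0.76,-0.046,0],0,1]]}}

```text
time: 2.15
ee_pos: [499.7, -124.0, 255.9]
tool_rot: [0.616, 0.788, -0.0, -0.0]
contact_force: [1.2, -0.3, -0.6]
gripper_width: 85.4
grip_force: 0.0
```

Run:
```python
from h import *
snap('wrist','w1')
img,P=cloud('w1');hsv=cv2.cvtColor(img,cv2.COLOR_RGB2HSV);z=P[...,2]
m=(hsv[...,2]<80)&(z>125)&(z<145)&(np.hypot(P[...,0]-511,P[...,1]+129)<60)
q=P[m];print(len(q),q.mean(0).round(1),cv2.minAreaRect(q[:,:2].astype(np.float32)))
v,u=np.nonzero(m);print(u.mean(),v.mean()) if len(u) else 0
go(511,-129,98,14)
```

```text
584 [ 511.2 -125.7  134.1] ((511.7754211425781, -127.3384017944336), (12.081244468688965, 39.616729736328125), 8.099031448364258)
335.4092465753425 198.3904109589041
t 2.2 ee [ 499.8 -122.8  256. ] ang 14.12 shift [-0.0177  0.0188  0.3159] yaw 0.0003
```

View pics/w1.png

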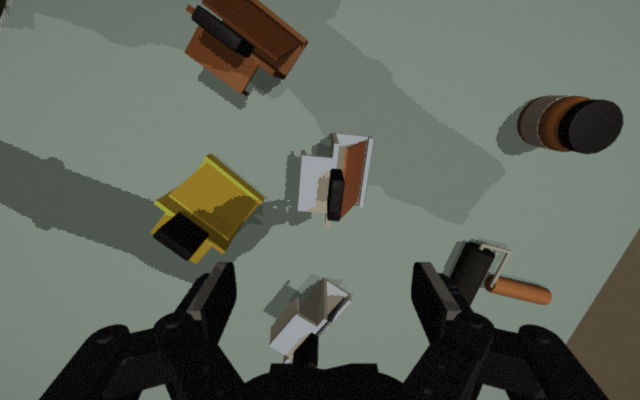

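The copper carrier is centred at about (335,180), tab at (335,195), with white bridge and lip on the left and plate on the right, so the fingers close across the tab's thin side. Next I refine its yaw.

Run:
```python
from h import *
img,P=cloud('w1');hsv=cv2.cvtColor(img,cv2.COLOR_RGB2HSV);z=P[...,2]
near=np.hypot(P[...,0]-511,P[...,1]+129)<60
for nm,m in(('tab',(hsv[...,2]<80)&(z>130)&(z<140)&near),('bridge',(z>84)&(z<97)&near&(hsv[...,2]>110)&(hsv[...,1]<70))):
    q=P[m][:,:2];w,V=np.linalg.eigh(np.cov(q.T));d=V[:,0]*np.sign(V[0,0]);print(nm,len(q),q.mean(0),np.degrees(np.arctan2(d[1],d[0])),cv2.minAreaRect(q.astype(np.float32)))
go(511,-127.5,97,11)
```

```text
tab 553 [ 511.45422887 -126.33362118] 7.94525057997319 ((511.7987976074219, -127.33345794677734), (12.073600769042969, 39.60343933105469), 8.26307201385498)
bridge 1795 [ 492.45276947 -128.01980507] 3.4150005914986887 ((493.97113037109375, -130.51768493652344), (35.87377166748047, 90.2021713256836), 7.937262058258057)
t 2.2 ee [ 499.8 -122.8  256. ] ang 14.12 shift [-0.0148  0.0196  0.3179] yaw 0.0087
```

{"method": "move_arm", "body": {"series": [[[-0.015,0.02,0.1],0.014,1],[[-0.015,0.02,0.19],0.014,1],[[-0.015,0.02,0.25],0.014,1],[[-0.015,0.02,0.29],0.014,1],[[-0.015,0.02,0.316],0.014,1],[[-0.015,0.02,0.316],0.014,1],[[-0.015,0.02,0.316],0.014,1]]}}

```text
time: 3.08
ee_pos: [512.0, -128.7, 99.1]
tool_rot: [0.649, 0.761, 0.0, 0.001]
contact_force: [-0.5, -0.1, -0.6]
gripper_width: 85.2
grip_force: 0.0
```

Run:
```python
from h import *
go(511,-127.5,98,8.5)
snap('scene','s2')
c=cv2.imread('pics/s2.png')[130:260,200:370];cv2.imwrite('pics/s2c.png',cv2.resize(c,None,fx=4,fy=4,interpolation=2))
```

```text
t 3.075 ee [ 512.  -128.7   99.1] ang 9.06 shift [ 0.0026 -0.0016  0.0021] yaw 0.0016
```

View pics/s2c.png

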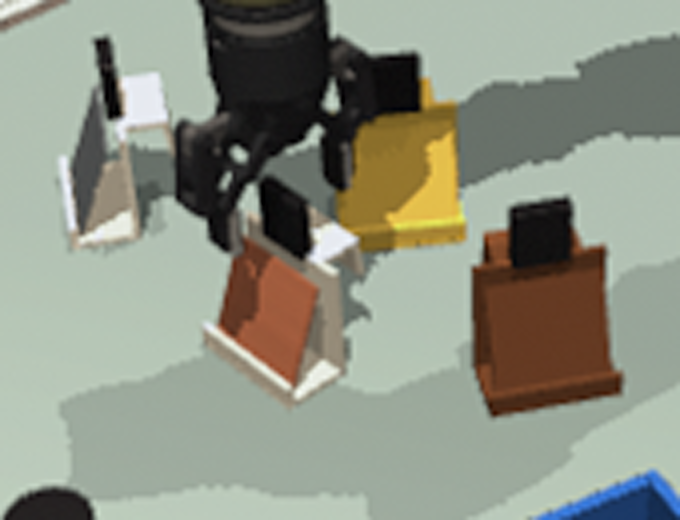

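The fingertips at crop (222,240) and (338,180) straddle the tab at (285,215), and nothing else is touched. I close with moderate force.

{"method": "move_arm", "body": {"series": [[[0,0,0],0,-0.7],[[0,0,0],0,-1],[[0,0,0],0,-1],[[0,0,0],0,-1],[[0,0,0],0,-1],[[0,0,0],0,-1],[[0,0,0],0,-1],[[0,0,0],0,-1]], "grip_force": 50}}

```text
time: 4.12
ee_pos: [511.6, -129.1, 98.4]
tool_rot: [0.649, 0.761, 0.0, 0.0]
contact_force: [0.9, -0.4, 2.0]
gripper_width: 11.5
grip_force: 49.5
```

{"method": "move_arm", "body": {"series": [[[0,0,-0.03],0,-1],[[0,0,-0.09],0,-1],[[0,0,-0.18],0,-1],[[0,0,-0.27],0,-1],[[0,0,-0.34],0,-1],[[0,0,-0.37],0,-1],[[0,0,-0.37],0,-1]]}}

```text
time: 5.0
ee_pos: [511.4, -129.0, 283.6]
tool_rot: [0.649, 0.761, 0.0, 0.0]
contact_force: [-0.9, 0.4, -2.9]
gripper_width: 11.4
grip_force: 49.0
```

Run:
```python
from h import *
print(manip.observe()['gripper_width'],manip.observe()['contact_force'])
c=np.array([566.8,267.3]);a=np.radians(-8);n=np.array([np.cos(a),np.sin(a)]);p=c-81*n+18*n;print(p)
go(*p,283,-8)
```

```text
11.379144445700623 [-0.87455183  0.37756633 -2.88112808]
[504.41311167 276.06790536]
t 5.0 ee [ 511.4 -129.   283.6] ang 9.03 shift [0.8022 0.1133 0.0012] yaw 0.0473
```

Held (2.9 N, about 0.25 kg). I move over the wall.

{"method": "move_arm", "body": {"series": [[[0.08,0.011,0],0.01,-1],[[0.18,0.025,0],0.02,-1],[[0.29,0.041,0],0.03,-1],[[0.4,0.056,0],0.04,-1],[[0.51,0.072,0],0.047,-1],[[0.62,0.088,0],0.047,-1],[[0.72,0.102,0],0.047,-1],[[0.77,0.11,0],0.047,-1]]}}

```text
time: 6.0
ee_pos: [503.5, 263.4, 280.6]
tool_rot: [0.753, 0.658, -0.002, -0.001]
contact_force: [0.6, 0.1, -3.0]
gripper_width: 11.6
grip_force: 48.9
```

{"method": "move_arm", "body": {"series": [[[0.02,0.003,0],0,-1],[[0.032,0.003,0],0,-1],[[0.032,0.003,0],0,-1],[[0.032,0.003,0],0,-1]]}}

```text
time: 6.5
ee_pos: [509.4, 274.2, 283.4]
tool_rot: [0.755, 0.656, -0.0, 0.0]
contact_force: [-0.2, -0.3, -2.2]
gripper_width: 11.5
grip_force: 49.0
```

Run:
```python
from h import *
go(504.4,276.1,283,-8)
for n in('scene','side','wrist'):snap(n,n+'3')
a=cv2.imread('pics/scene3.png')[130:380,250:550];b=cv2.imread('pics/side3.png')[0:250,150:450]
im=np.hstack([a,b]);cv2.imwrite('pics/c3.png',cv2.resize(im,(800,333)))
for n in('scene3','side3','wrist3'):
    img,P=cloud(n);hsv=cv2.cvtColor(img,cv2.COLOR_RGB2HSV);z=P[...,2]
    near=np.hypot(P[...,0]-495,P[...,1]-276)<75
    m=(hsv[...,1]<70)&(hsv[...,2]>110)&near
    q=P[m&(z>180)&(z<330)]
    if len(q):print(n,len(q),np.percentile(q,[1,50,99],axis=0).round(1))
    b=P[m&(z>260)&(z<283)];
    if len(b)>30: print(' bridge',len(b),b.mean(0).round(1),cv2.minAreaRect(b[:,:2].astype(np.float32)))
    t=(hsv[...,0]>100)&(hsv[...,0]<130)&(hsv[...,1]>120)&(z>118)&(z<132)&(np.hypot(P[...,0]-567,P[...,1]-267)<140)
    if t.sum()>30:print(' tank',t.sum(),cv2.minAreaRect(P[t][:,:2].astype(np.float32)))
```

```text
t 6.5 ee [509.4 274.2 283.4] ang -8.01 shift [ 0.0025 -0.0105  0.0008] yaw -0.0
scene3 991 [[475.2 226.3 185.7]
 [514.4 301.7 212.5]
 [558.9 319.3 306.9]]
 bridge 304 [496.1 297.2 273.3] ((493.8871765136719, 274.39990234375), (91.74510955810547, 42.864112854003906), 88.52349853515625)
 tank 1171 ((567.4878540039062, 267.85650634765625), (172.13067626953125, 170.36351013183594), 82.33226013183594)
side3 467 [[468.  224.9 186.7]
 [501.1 261.7 247.7]
 [553.  317.8 280.3]]
 bridge 192 [486.5 271.4 273.7] ((494.2496337890625, 268.70379638671875), (77.5394058227539, 46.93285369873047), 84.11954498291016)
 tank 454 ((565.2127685546875, 266.1121826171875), (171.72091674804688, 170.37005615234375), 82.2662353515625)
wrist3 7512 [[472.2 233.2 188.1]
 [502.9 295.3 274.1]
 [557.2 320.6 320.1]]
 bridge 4448 [490.3 291.6 274.4] ((495.35107421875, 285.47607421875), (75.09684753417969, 42.20960998535156), 81.91773986816406)
 tank 4600 ((567.07373046875, 268.620361328125), (169.30776977539062, 169.78614807128906), 82.16978454589844)
```

View pics/c3.png

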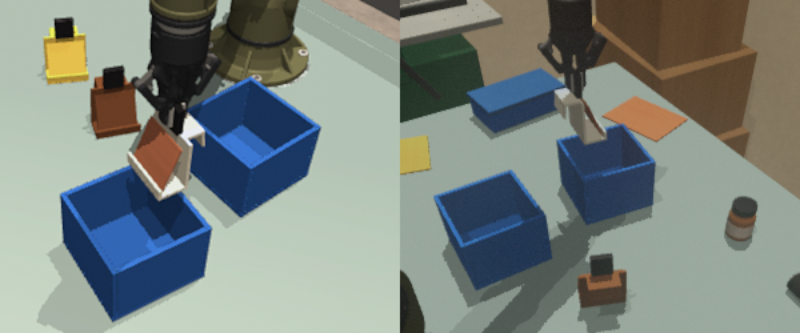

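The scene crop shows the carrier upright over the tank's near-base wall (crop 165,155), its white bridge and lip on the outside (crop 195,130). The side view agrees. I shift 5 mm back and lower most of the way.

{"method": "move_arm", "body": {"series": [[[0.0025,-0.0105,0],0,-1],[[0.0025,-0.0105,0.03],0,-1],[[0.0025,-0.0105,0.08],0,-1],[[0.0025,-0.0105,0.13],0,-1],[[0.0025,-0.0105,0.17],0,-1],[[0.0025,-0.0105,0.18],0,-1],[[0.0025,-0.0105,0.18],0,-1],[[0.0025,-0.0105,0.18],0,-1]]}}

```text
time: 7.65
ee_pos: [504.5, 277.7, 194.0]
tool_rot: [0.754, 0.657, 0.001, 0.0]
contact_force: [0.5, 1.1, -2.5]
gripper_width: 11.5
grip_force: 48.9
```

Run:
```python
from h import *
go(504.4,276.1,140,-8)
for n in('scene','side','wrist'):snap(n,n+'4')
n_=np.array([np.cos(np.radians(-8)),np.sin(np.radians(-8))]);c=np.array([566.7,267.4])
for n in('scene4','side4','wrist4'):
    img,P=cloud(n);hsv=cv2.cvtColor(img,cv2.COLOR_RGB2HSV);z=P[...,2]
    s=(P[...,:2]-c)@n_; t=(P[...,:2]-c)@np.array([-n_[1],n_[0]])
    wh=(hsv[...,1]<70)&(hsv[...,2]>110)&(abs(t)<50)&(s<-55)&(s>-120)
    br=wh&(z>165)
    if br.sum()>20: print(n,'bridge s',np.percentile(s[br],[1,99]).round(1),'z',np.median(z[br]).round(1))
    bl=(hsv[...,0]>100)&(hsv[...,0]<130)&(hsv[...,1]>120)&(z>121)&(z<130)&(abs(t)<85)&(s<-65)&(s>-100)
    if bl.sum()>20: print(n,'rim s',np.percentile(s[bl],[1,50,99]).round(1),bl.sum())
a=cv2.imread('pics/scene4.png')[150:350,280:500];b=cv2.imread('pics/side4.png')[30:230,200:420]
cv2.imwrite('pics/c4.png',cv2.resize(np.hstack([a,b]),(800,364)))
```

```text
t 7.65 ee [504.5 277.7 194. ] ang -7.9 shift [-3.300e-03  1.000e-04  1.081e-01] yaw 0.0003
scene4 bridge s [-99.1 -62.7] z 186.0
scene4 rim s [-83.1 -77.9 -65.4] 126
side4 bridge s [-101.1  -64.8] z 185.5
side4 rim s [-85.7 -81.5 -66.4] 74
wrist4 bridge s [-99.1 -57.7] z 185.3
wrist4 rim s [-84.6 -80.  -66.2] 1400
```

View pics/c4.png

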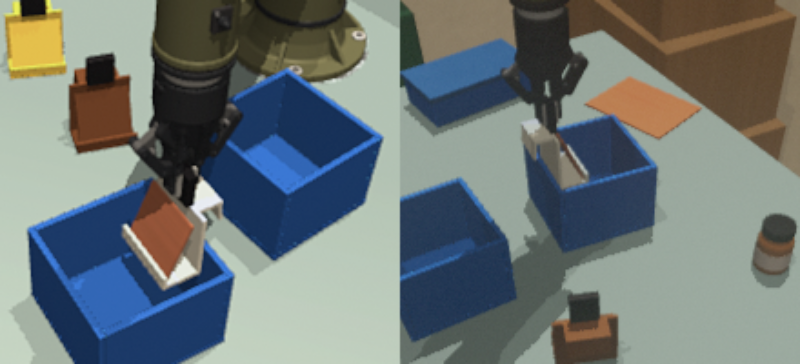

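The foot is inside the tank (crop 165,255), and the lip is outside the wall (215,205). The measured lip edge is -99 mm and the rim middle about -81 mm, so the slot is centred. I lower to just above contact.

{"method": "move_arm", "body": {"series": [[[-0.002,0,0.03],0,-1],[[-0.002,0,0.06],0,-1],[[-0.002,0,0.085],0,-1],[[-0.002,0,0.1],0,-1],[[-0.002,0,0.104],0,-1],[[-0.002,0,0.104],0,-1]]}}

```text
time: 8.55
ee_pos: [504.1, 276.5, 141.4]
tool_rot: [0.754, 0.657, 0.0, 0.0]
contact_force: [0.2, 0.3, -2.8]
gripper_width: 11.6
grip_force: 48.9
```

{"method": "move_arm", "body": {"series": [[[0,0,0.003],0,-1],[[0,0,0.005],0,-1],[[0,0,0.007],0,-1],[[0,0,0.007],0,-1]]}}

```text
time: 9.05
ee_pos: [504.1, 276.6, 138.4]
tool_rot: [0.754, 0.657, 0.0, -0.0]
contact_force: [-1.6, -1.2, 4.6]
gripper_width: 11.7
grip_force: 49.9
```

Contact felt (+4.6 N), so the bridge is on the rim. I release gently.

{"method": "move_arm", "body": {"series": [[[0,0,0],0,-0.75],[[0,0,0],0,-0.6],[[0,0,0],0,-0.4],[[0,0,0],0,-0.2],[[0,0,0],0,0.2],[[0,0,0],0,0.5],[[0,0,0],0,0.5],[[0,0,0],0,0.5]], "grip_force": 20}}

```text
time: 10.05
ee_pos: [503.9, 276.5, 137.8]
tool_rot: [0.754, 0.657, -0.0, 0.0]
contact_force: [0.7, 0.9, -0.3]
gripper_width: 63.8
grip_force: 0.0
```

Run:
```python
from h import *
for n in('scene','side'):snap(n,n+'5')
a=cv2.imread('pics/scene5.png')[150:350,280:500];b=cv2.imread('pics/side5.png')[30:230,200:420]
cv2.imwrite('pics/c5.png',cv2.resize(np.hstack([a,b]),(800,364)))
print(manip.observe()['contact_force'],manip.observe()['gripper_width'])
```

```text
[ 0.00201022 -0.45830641 -0.64928544] 63.81516691385977
```

View pics/c5.png

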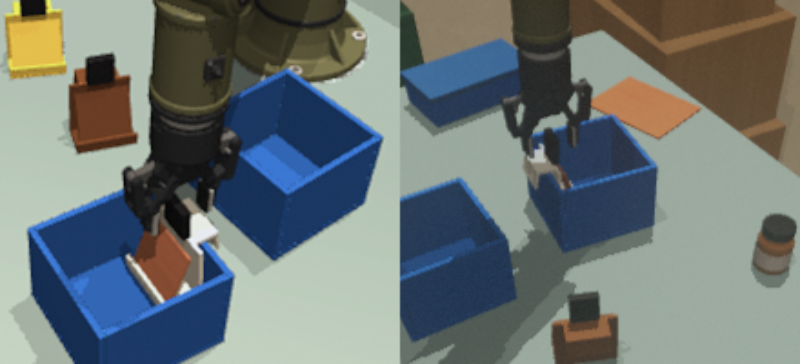

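The carrier hangs on the wall with the bridge on the rim (crop 200,225), tab free between the open fingers. I go up and check.

{"method": "move_arm", "body": {"series": [[[0,0,-0.02],0,0.5],[[0,0,-0.06],0,0.5],[[0,0,-0.14],0,0.5],[[0,0,-0.24],0,0.5],[[0,0,-0.34],0,0.5],[[0,0,-0.4],0,0.5],[[0,0,-0.4],0,0.5],[[0,0,-0.4],0,0.5]]}}

```text
time: 11.15
ee_pos: [503.5, 276.4, 337.4]
tool_rot: [0.754, 0.657, -0.0, -0.0]
contact_force: [-0.2, 0.3, -0.2]
gripper_width: 64.3
grip_force: 0.0
```

Run:
```python
from h import *
for n in('scene','side','wrist'):snap(n,n+'6')
n_=np.array([np.cos(np.radians(-8)),np.sin(np.radians(-8))]);c=np.array([566.7,267.4])
for n in('scene6','side6','wrist6'):
    img,P=cloud(n);hsv=cv2.cvtColor(img,cv2.COLOR_RGB2HSV);z=P[...,2]
    s=(P[...,:2]-c)@n_; t=(P[...,:2]-c)@np.array([-n_[1],n_[0]])
    near=(abs(t)<50)&(s>-120)&(s<60)
    for nm,m in(('tab',near&(hsv[...,2]<75)&(hsv[...,1]<90)&(z>130)&(z<190)),('bridge',near&(hsv[...,1]<70)&(hsv[...,2]>110)&(z>120)&(z<140)),('white',near&(hsv[...,1]<70)&(hsv[...,2]>110)&(z>5)&(z<140))):
        if m.sum()>15:print(n,nm,m.sum(),'s',np.percentile(s[m],[2,50,98]).round(1),'t',np.percentile(t[m],[2,98]).round(1),'z',np.percentile(z[m],[1,50,99]).round(1))
a=cv2.imread('pics/scene6.png')[180:350,280:450];b=cv2.imread('pics/side6.png')[60:230,230:400]
cv2.imwrite('pics/c6.png',cv2.resize(np.hstack([a,b]),(800,400)))
```

```text
scene6 tab 235 s [-64.9 -58.2 -54.8] t [-17.1  20.9] z [131.6 162.1 177.6]
scene6 bridge 306 s [-100.8  -87.   -64.7] t [-41.9  43.3] z [121.9 131.5 136.3]
scene6 white 604 s [-100.9  -70.1  -25.9] t [-42.   44.8] z [ 42.2 121.9 135.4]
side6 tab 120 s [-70.4 -67.  -56.8] t [-20.6  16.9] z [131.1 159.4 175.9]
side6 bridge 187 s [-102.2  -86.3  -65.8] t [-41.2  39.7] z [120.7 130.4 133.5]
side6 white 247 s [-105.3  -90.1  -39.7] t [-43.5  38.1] z [ 46.7 129.6 133.5]
wrist6 tab 482 s [-69.4 -62.8 -56.6] t [-15.8  21.4] z [136.9 173.3 175.1]
wrist6 bridge 1526 s [-99.6 -83.3 -65. ] t [-35.8  39.6] z [125.3 130.2 132.6]
wrist6 white 2307 s [-102.9  -76.4  -26.3] t [-37.8  45.9] z [  9.  129.4 132.4]
```

View pics/c6.png

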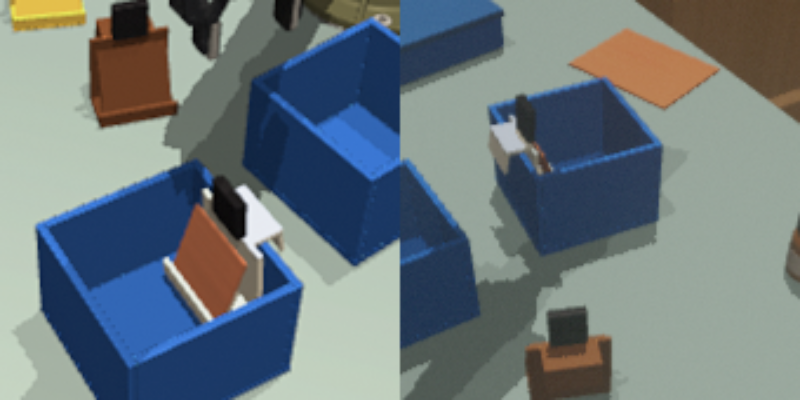

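The carrier hangs upright. The bridge top is at 130 mm (rim 125 + 5), the tab top at 175, the foot at about 42, the lip is outside, and nothing touches the robot.

```bash
python3 -c "
from workcell import manip
print(manip.sign_off())"
```

```text
the job is handed in; nothing more can be done
None
```

The copper carrier hangs upright on the base-side wall of the tank farthest from the base: bridge on the rim, lip outside, foot about 34 mm clear of the tank floor. I let go of it, left the zinc carrier alone, and handed the job in at about 11 s of the 42 s; no verdict came back.

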